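# Hang the bent drying tube in its notched stand and lock it

### The arm

A 7-joint arm with a two-finger parallel gripper is mounted at the origin on the work surface; the furniture and walls round the work are solid. World frame = base frame: x ahead of the robot, y to its left, z up, the work surface at z = 0. Lengths are in m, angles in rad, forces in N, time in s.
With the tool pointing down it reaches from about 0.425 to 0.925 m from the base axis. Payload 6.8 kg.
Tool frame: the origin (TCP) lies at the very end of the fingers, on their centre line; the grasp point (between the pads) lies 19 mm behind it; z points along the fingers, y is the line along which they close (so a half turn about z gives the same grasp; the last joint's range is limited). The gripper opens to 88 mm and grips with 3 to 60 N. Pads are 20 mm wide; open, the fingers measure 115 mm over their backs; the gripper's body (75 mm by 178 mm) begins 61 mm behind the grasp point.
Start: joints at [-1.264, 0.477, 0.022, 1.555, -0.011, 1.109, -0.083], TCP at [0.272, 0.618, 0.223] pointing down, gripper open.
Joint ranges: [-2.96, 2.96], [-0.34, 2.1], [-1.41, 1.46], [0.24, 2.44], [-1.37, 4.51], [0.17, 1.92], [-2.96, 2.96]. Speed limits (rad/s): [2.39, 2.39, 3.14, 3.14, 3.14, 3.14, 3.14].

### API

Orientations are given as [roll, pitch, yaw] about the fixed x, y, z axes, in that order (R = Rz(yaw) Ry(pitch) Rx(roll)).
In Python, from cell import * gives the robot as it stands.
- The arm moves only by the tool arm_command, never from a script. Its argument "deltas" is a list of rows, each a list of 7 numbers: the gripper command: -1 is fully open, 1 is shut, values between are in proportion, then the shift along the world's x, y, z in m, then the turn, a rotation vector about the world's x, y, z in rad. A call has 1 to 12 rows; each row is the pose to reach, as a shift and turn from the pose commanded when the call began; what a row does not reach only later rows make up. A row lasts 1/8 s, in which the tool goes at most 62.5 mm and 10.7 degrees, less where a joint would pass 70% of its speed; a pose out of reach is approached as far as the arm can. A call with a gripper value outside its range is refused whole. The fingers move at their own pace and stop on an object; "force" is the grip in N (left out, the last holds). Time passes only in rows, so rows that repeat a pose let the fingers close. It gives the time, the measured TCP pose, the force, the opening and the grip force at its end, in the units of the state.
- observe(): the state, without advancing time (a new reading comes with each control period).
- snapshot(name): name is "scene" or "top"; returns a dict with "color" (384x512x3 uint8, red, green, blue), "camera_matrix" (3x3 intrinsics, pixels), "eye" and "attitude" of the camera in the world. Camera axes: x right, y down, z forward; pixel columns grow to the right and rows downward; lengths in m; the calibration is good to about 2 mm. A picture is of the moment at which its call begins. There is no depth.
- finish_job(): hands the job in; it is judged then, once.
The state is a dict: "time_s": time; "joint_pos": joint angles; "dq": joint speeds; "tau": joint torques, N m; "ee_pos": TCP position; "tool_rot": TCP orientation; "ft_force": force on the tool from outside, world axes, zero at the start; "ft_torque": the same for the moment, N m; "finger_gap": opening from 0.0 (shut) to 1.0 (fully open); "grip_force": force on a finger pad.
Only numpy, scipy, OpenCV 4.12 (cv2) and the standard library are available. Lean on these libraries where they do the work, as an engineer would, in place of code of your own. Each camera call takes 0.05 s, during which the arm holds its last target. There are 200 camera calls.

### The job

Take the bent glass drying tube out of the wooden block by its plastic tab, turn it the right way round and hang it in the stand: high arm in the notch of the tall post, low arm in the notch of the short post, upright, with both ends down in their notches. Then swing the two steel keepers over the ends, each fully home to its stop, so that pushing on the hoses cannot lift the tube. It is glass: set it down without dropping it, never let it tip over, and leave the things round about where they are.

Things in the scene. Friction and masses are not known exactly. Their poses are not given: they have to be found in the camera images.
- tube: bent glass drying tube, 10 mm thick, 50 to 100 g: an upright U with unequal legs, standing in the block's slot; its ends turn outward into level arms. Origin: underside of the bend, midway between the legs; z up, x in the plane of the U toward the long leg. Legs at x = 32 mm (long) and -32 mm (short). High arm: axis at z = 110 mm, out to x = 86 mm. Low arm: axis at z = 85 mm, out to x = -86 mm
- tab (a point): middle of the finger tab by which the tube is held, at (0, 0, 87) mm of the tube, same axes. The upright grey plastic tab between the legs is 26 mm wide (x), 12 mm thick (y), from z = 49 to 101 mm of the tube; pinch its thickness, along y. Nothing stands beside its flat faces. Below it a clip bar joins the legs (z = 47 to 62 mm)
- end_high (a point): point on the axis of the tube's high arm that belongs in the tall post's notch, at (62, 0, 110) mm of the tube, same axes as the tube
- end_low (a point): point on the axis of the tube's low arm that belongs in the short post's notch, at (-62, 0, 85) mm of the tube, same axes as the tube
- stand: stand, fixed: grey base plate 176 x 74 x 10 mm, two white posts (12 mm thick in x, 48 mm wide in y) with V notches in their tops, 20 mm wide at the mouth, 17 mm deep. Origin: centre of the underside; x toward the tall post, z up. Tall post at x = 62 mm, top z = 145 mm; short post at x = -62 mm, top z = 120 mm. The tube hangs between them, axes along the stand's, its origin 28 mm above the stand's
- notch_high (a point): where the axis of the high arm lies when it rests in the tall post's notch: (62, 0, 138) mm of the stand, 7 mm below the post's top; axes of the stand (the arm lies along x)
- notch_low (a point): where the axis of the low arm lies when it rests in the short post's notch: (-62, 0, 113) mm of the stand, 7 mm below the post's top; axes of the stand
- keeper_high (a joint): angle of the tall post's keeper, a steel bar 12 mm wide, its top 5 mm above the post, turning level on a pin at the +y side of the post's top. It stays where it is left (0.6 N at the knob moves it). 0 = closed: the bar lies from the pin toward the stand's -y across the notch, at its stop pin. Opens outward: at angle a the knob lies from the pin by 35 mm x (sin a, -cos a) in stand x, y
- keeper_low (a joint): the same for the short post's keeper, also pinned at the +y side and opening outward: at angle a its knob lies from the pin by 35 mm x (-sin a, -cos a) in stand x, y; 0 = closed, at its stop. Both keepers start open, at 1.3 to 1.75
- knob_high (a point): the black round knob on the free end of the tall post's keeper, 13 mm across, axis upright; pinched from above it turns in the grip. The point is on its axis, 15 mm above the post's top; the knob's top is 8 mm higher, the bar's top 10 mm lower
- knob_low (a point): the same for the short post's keeper
- pivot_high (a point): on the axis of the tall post's keeper pin, (62, 17.5, 160) mm of the stand, level with knob_high; axes of the stand
- pivot_low (a point): on the axis of the short post's keeper pin, (-62, 17.5, 135) mm of the stand, level with knob_low; axes of the stand
- block: parking block, fixed, pale wood, 106 x 60 x 52 mm, with a slot 80 mm long (along x), 12 mm wide and 40 mm deep in which the tube stands loosely. Origin: centre of the underside
- petri: clear flat round dish, 64 x 64 x 16 mm, a bystander to be left alone; origin at the centre of its underside
- slide_box: grey hinged plastic slide box, 96 x 62 x 26 mm, a bystander to be left alone; origin at the centre of its underside
- forceps: fine steel forceps lying flat, 118 mm long, 8 mm high, a bystander to be left alone; origin at the centre of its underside
- vial_b: small screw vial, standing, 23 mm across, 54 mm tall, a bystander to be left alone; origin at the centre of its underside
There are look-alikes about, which are no part of the job. Leave any blue look-alike of the stand alone.

How it is judged:
On the way:
1. both ends of the tube rest in their notches, high arm in the tall post, low arm in the short post, the tube upright (x of end_high in the frame of notch_high between -0.013 and 0.013 m and y of end_high in the frame of notch_high between -0.003 and 0.003 m and z of end_high in the frame of notch_high between -0.003 and 0.003 m and x of end_low in the frame of notch_low between -0.013 and 0.013 m and y of end_low in the frame of notch_low between -0.003 and 0.003 m and z of end_low in the frame of notch_low between -0.003 and 0.003 m and angle between tube's own z axis and vertical below 0.06 rad), for 0.2 s.
At the end, for the whole second after the job is handed in: Each arm lies in its own notch (3 mm across and in height, 13 mm along), the tube upright within 0.06 rad and at rest, and both keepers closed to within 0.1 rad of their stops (all of step 1 and value of joint each of keeper_high, keeper_low below 0.1 rad and linear speed of tube below 0.02 m/s); the robot touches nothing.
It fails at once if the tube falls over (tilts more than 0.7 rad) (angle between tube's own z axis and vertical above 0.7 rad).
It fails at once if the tube falls onto the bench (height (world z) of tube below 0.006 m).
It fails at once if the tube is dropped (falls freely faster than 0.6 m/s, from about 18 mm) (linear speed of tube above 0.6 m/s and contact force between the fingers and tube below 0.3 N).
It fails at once if a bystander (dish, slide box, forceps, vial) is pushed more than 25 mm (distance of any of petri, slide_box, forceps, vial_b from where it was at the start of the episode above 0.025 m).
It also fails if it takes over 70 s, if anything falls off the work surface, if the arm or the gripper's body presses on something with over 40 N, if the wrist force passes 120 N, or if a joint passes its speed limit or range.

## Working session

There is one attempt and no reset: what is moved stays moved. The work goes in short steps, Python scripts to look and compute and a tool call to move; the robot and the scene stay as the last step left them, time stands still between calls to the robot, and variables do not carry over. Pictures are saved under pics/ and viewed, at most 10 in all, crops included, and the job is handed in when it is done.

Besides the shell and the picture viewer there is one more tool, called after "Emit:" in YAML: its name, and indented under it one key for each argument. arm_command: Moves the arm, as the interface text tells. Its arguments: {"type":"object","properties":{"deltas":{"type":"array"},"force":{"type":"number"}},"required":["deltas"]}

```bash
mkdir -p pics; ls; python3 - <<'E'
from cell import *
import cv2
for n in("scene","top"):
    s=snapshot(n); cv2.imwrite(f"pics/{n}0.png",cv2.resize(s["color"][:,:,::-1],(800,600),interpolation=cv2.INTER_CUBIC))
    print(n,s["camera_matrix"],s["eye"],s["attitude"])
print(observe())
E
```

```text
pics
scene [[403.52258492   0.         258.7893885 ]
 [  0.         403.52258492 193.97755785]
 [  0.           0.           1.        ]] [-0.12932814 -0.79450438  0.96677545] [-2.23139916  0.01032972 -0.69182377]
top [[417.07590197   0.         248.95257708]
 [  0.         417.07590197 198.37536804]
 [  0.           0.           1.        ]] [0.36519751 0.07649182 1.46399151] [-2.97526562  0.01175284 -1.56570876]
{'time_s': 0.1, 'joint_pos': array([-1.26413328,  0.47772461,  0.02235685,  1.55629978, -0.01151057,
        1.10929323, -0.08309451]), 'dq': array([ 7.34655363e-05, -5.98449029e-04, -1.94143472e-03, -1.77350395e-03,
        4.77612873e-04,  1.32195092e-03, -1.51714027e-03]), 'tau': array([ 4.65774981e-03, -5.84084809e+01,  1.54030457e+00, -2.73310071e+01,
       -5.41688490e-02,  1.31540454e-02,  2.59052342e-05]), 'ee_pos': array([0.27181156, 0.61728715, 0.2217967 ]), 'tool_rot': array([-3.13999995e+00,  1.12547001e-04,  2.72683843e+00]), 'ft_force': array([-0.16409363,  0.12211599, -0.0565746 ]), 'ft_torque': array([-0.01578274, -0.01455287,  0.01020744]), 'grip_force': 0.0, 'finger_gap': 1.000084194615702}
```

View pics/scene0.png

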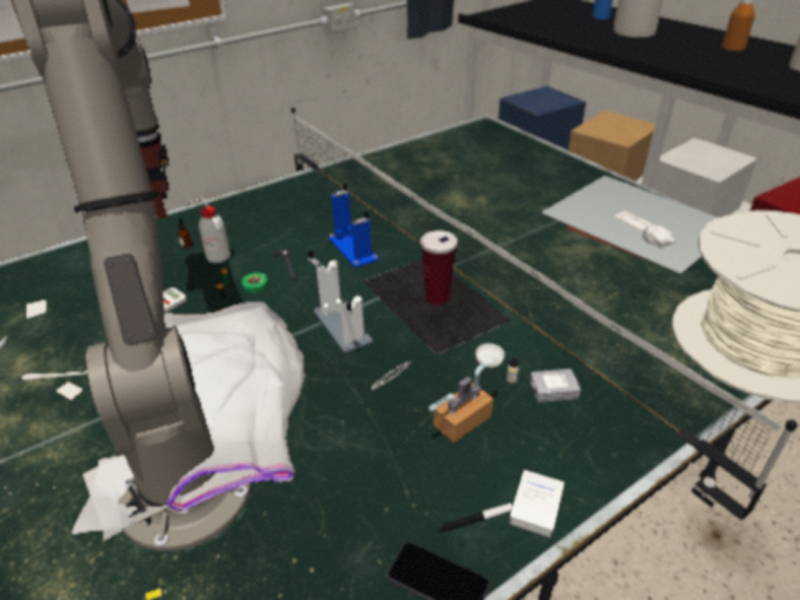

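View pics/top0.png

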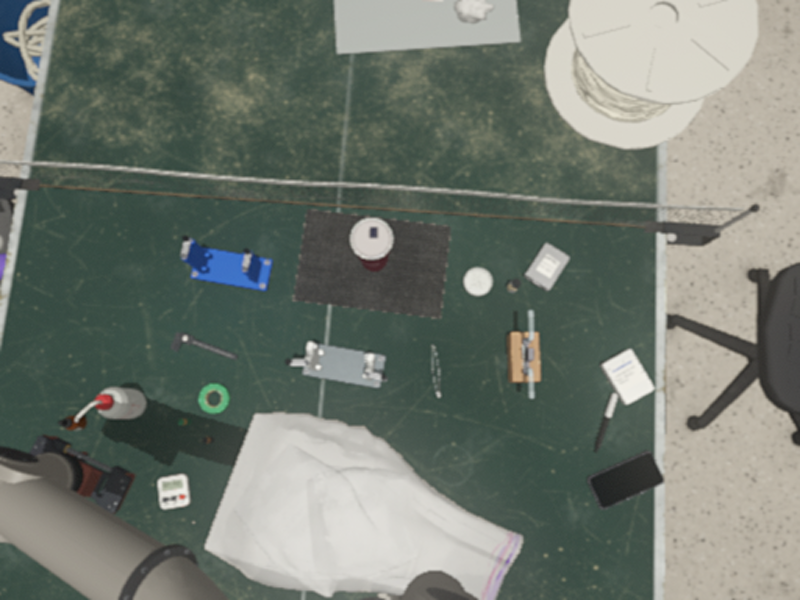

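Candidates, in top-picture pixels at 800x600: white stand (342,365), against its blue look-alike (230,268) which I leave alone. The tube is in the pale wooden block (525,357), and nothing else looks like it. Next, a close crop of both from both cameras.

```bash
cat > h.py <<'E'
from cell import *
import cv2, numpy as np
from scipy.spatial.transform import Rotation as R
def cam(s):
    return s["camera_matrix"], R.from_euler('xyz',s["attitude"]).as_matrix(), np.array(s["eye"])
def proj(s,P):
    K,A,e=cam(s); c=(np.atleast_2d(P)-e)@A; q=c@K.T; return q[:,:2]/q[:,2:]
def ray(s,u,v,z):
    K,A,e=cam(s); d=A@np.linalg.solve(K,[u,v,1]); return e+d*(z-e[2])/d[2]
def crop(s,u,v,w,h,k):
    c=s["color"][v:v+h,u:u+w,::-1]; return cv2.resize(c,(w*k,h*k),interpolation=cv2.INTER_CUBIC)
def tri(sa,a,sb,b):
    from scipy.optimize import least_squares
    f=lambda P:np.r_[proj(sa,P)[0]-a,proj(sb,P)[0]-b]
    r=least_squares(f,[.6,0,.1]); return r.x,np.abs(r.fun).max()
E
python3 - <<'E'
from h import *
t=snapshot("top");s=snapshot("scene")
# top: stand (218,233) block (336,228); scene: stand(220,195) block(298,262)
top=np.hstack([crop(t,180,205,72,55,5),crop(t,312,192,44,66,5)[:275]]) if 0 else None
def pad(i,W,H): 
    o=np.zeros((H,W,3),np.uint8); i=i[:H,:W]; o[:i.shape[0],:i.shape[1]]=i; return o
cv2.imwrite("pics/c1.png",np.hstack([pad(crop(t,184,212,68,40,7),480,560),pad(crop(t,318,194,34,66,8),280,560)]))
cv2.imwrite("pics/c2.png",np.hstack([pad(crop(s,192,156,50,72,8),400,580),pad(crop(s,270,215,50,72,8),400,580)]))
print(ray(t,218,233,0),ray(t,336,228,.05))
E
```

```text
[0.48719778 0.20308459 0.        ] [ 0.50161915 -0.2012302   0.05      ]
```

View pics/c1.png

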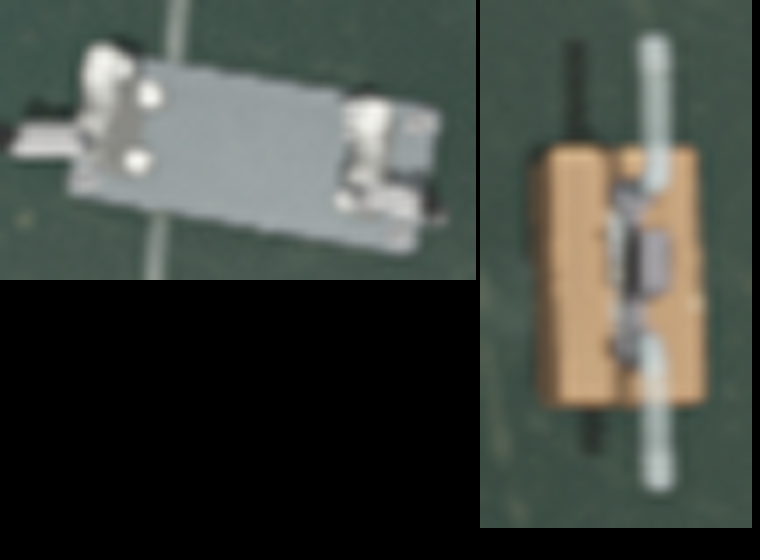

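View pics/c2.png

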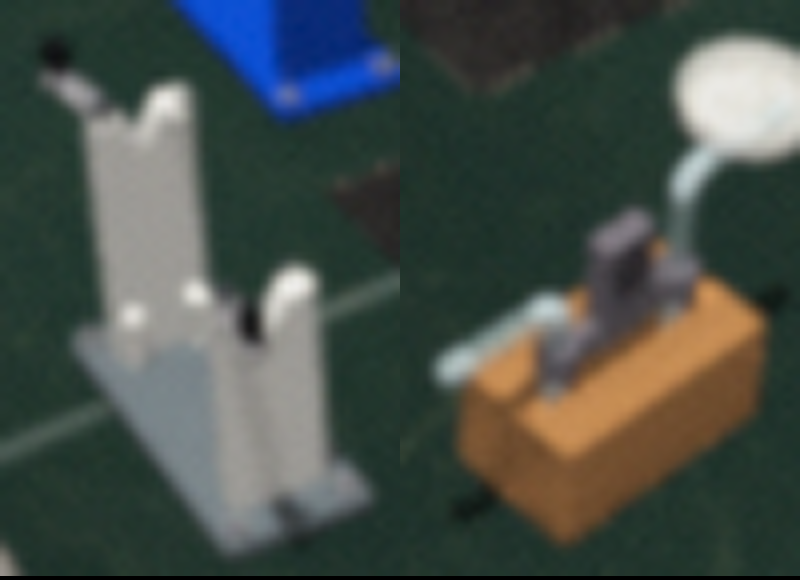

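Crop 1 (top): the stand's base runs from (70,193) to (440,105), with the tall post at left and both keepers open. The knobs are black, at (5,138) and (432,205). The tube's arms run from (655,38) to (658,490), with the tab at (655,263). Crop 2 (scene): the far (+x) arm of the tube is the high one, and the stand's tall post is on the +y side. Now I fit both poses.

```bash
cat >> h.py <<'E'
from scipy.optimize import least_squares
def fit(obs,p0,free=3):
    """obs: list (snap,(u,v) px,local xyz); p=x,y,yaw,(z)"""
    def f(p):
        P=np.array([o[2] for o in obs])@R.from_euler('z',p[2]).as_matrix().T+[p[0],p[1],p[3] if len(p)>3 else 0]
        return np.concatenate([proj(o[0],P[i])[0]-o[1] for i,o in enumerate(obs)])
    r=least_squares(f,p0,loss='soft_l1'); return r.x,f(r.x).reshape(-1,2)
E
python3 - <<'E'
from h import *
np.set_printoptions(precision=4,suppress=True)
t=snapshot("top");s=snapshot("scene")
q=lambda u0,v0,k,ox=0:(lambda u,v:np.array([u0+(u-ox+.5)/k-.5,v0+(v+.5)/k-.5]))
ts,tb,ss,sb=q(184,212,7),q(318,194,8,480),q(192,156,8),q(270,215,8,400)
st=[(t,ts(440,105),(-.088,-.037,.01)),(t,ts(415,253),(-.088,.037,.01)),(t,ts(70,193),(.088,.037,.01)),
 (s,ss(232,557),(-.088,.037,0)),(s,ss(372,493),(-.088,-.037,0.01)),(s,ss(75,338),(.088,.037,.005)),
 (t,ts(103,45),(.062,-.024,.145)),(t,ts(370,95),(-.062,-.024,.12))]
p,r=fit(st,[.48,.2,1.4]);print("stand",p);print(r.T)
tu=[(t,tb(655,36),(.086,0,.11)),(t,tb(658,490),(-.086,0,.085)),(t,tb(655,263),(0,0,.101)),
 (s,sb(445,370),(-.086,0,.085)),(s,sb(622,218),(0,0,.101)),(s,sb(555,302),(-.036,0,.085))]
for y in(0,):
    a,b=fit(tu,[.5,-.2,y,.012]);print("tube",a);print(b.T)
M=R.from_euler('z',p[2]).as_matrix()
for n,a,b,sg,z in(("high",ts(5,138),ss(55,50),1,.16),("low",ts(432,205),ss(250,318),-1,.135)):
    K,e=tri(t,a,s,b); l=M.T@(K-[p[0],p[1],0]); d=l-[sg*.062,.0175,z]
    print(n,K,e,l,"ang",np.arctan2(sg*d[0],-d[1]),np.hypot(d[0],d[1]))
    g=ray(t,*a,z+.004); l=M.T@(g-[p[0],p[1],0]);d=l-[sg*.062,.0175,z];print(" ray",l,np.arctan2(sg*d[0],-d[1]),np.hypot(d[0],d[1]))
E
```

```text
stand [0.4877 0.1968 1.3999]
[[-0.1807 -0.3684 -0.7804  0.0562  0.9135 -0.2157  0.1375  0.579 ]
 [ 0.0204 -0.1595 -0.4546  0.542  -0.5492  0.2878  0.2434  0.6404]]
tube [ 0.5001 -0.2006  0.0084  0.0143]
[[-0.1762 -0.0272  0.3045  0.5803  0.0387 -0.5823]
 [ 1.7707 -1.3078  0.0866 -0.5578  0.7268 -0.2597]]
high [0.4783 0.2946 0.1638] 0.060150605491884335 [0.0948 0.0258 0.1638] ang 1.820037543844768 0.03381874658986938
 ray [0.0947 0.0257 0.164 ] 1.816644742414476 0.03369743382741927
low [0.4501 0.1048 0.1372] 0.4047187654565505 [-0.097   0.0213  0.1372] ang 1.6799438093278856 0.03524807920104
 ray [-0.0975  0.0203  0.139 ] 1.649526753242105 0.03564685970508873
```

Emit:
arm_command:
  deltas:
    - [-1,0.03,-0.05,0.02,0,0,-0.18]
    - [-1,0.06,-0.1,0.03,0,0,-0.36]
    - [-1,0.09,-0.15,0.03,0,0,-0.54]
    - [-1,0.12,-0.2,0.03,0,0,-0.72]
    - [-1,0.15,-0.25,0.03,0,0,-0.9]
    - [-1,0.18,-0.3,0.03,0,0,-1.08]
    - [-1,0.205,-0.35,0.03,0,0,-1.26]
    - [-1,0.225,-0.4,0.03,0,0,-1.44]
    - [-1,0.228,-0.46,0.03,0,0,-1.62]
    - [-1,0.228,-0.52,0.03,0,0,-1.8]
    - [-1,0.228,-0.58,0.03,0,0,-1.98]
    - [-1,0.228,-0.64,0.03,0,0,-2.16]

```text
time_s: 1.8
ee_pos: [0.4998, -0.024, 0.2529]
tool_rot: [-3.142, -0.001, 0.561]
ft_force: [2.2, -0.1, -0.8]
finger_gap: 1.003
grip_force: 0.0
```

Emit:
arm_command:
  deltas:
    - [-1,0,-0.06,0,0,0,-0.18]
    - [-1,0,-0.12,0,0,0,-0.36]
    - [-1,0,-0.178,-0.02,0,0,-0.558]
    - [-1,0,-0.178,-0.05,0,0,-0.558]
    - [-1,0,-0.178,-0.07,0,0,-0.558]
    - [-1,0,-0.178,-0.07,0,0,-0.558]

```text
time_s: 2.55
ee_pos: [0.499, -0.1999, 0.1815]
tool_rot: [-3.141, 0.003, 0.009]
ft_force: [-0.5, 1.2, -0.5]
finger_gap: 0.999
grip_force: 0.0
```

```bash
python3 - <<'E'
from h import *
o=observe();print(o["ee_pos"],o["tool_rot"],o["joint_pos"])
t=snapshot("top");s=snapshot("scene")
cv2.imwrite("pics/c3.png",np.hstack([crop(t,300,185,50,75,8)[:600],crop(s,265,205,50,75,8)]))
E
```

```text
[ 0.49901514 -0.19994663  0.18153184] [-3.14122226e+00  2.95859164e-03  8.50951499e-03] [-0.37903123  0.38681445  0.81891374  1.96449406 -0.34755797  0.9383731
 -0.94899055]
```

View pics/c3.png

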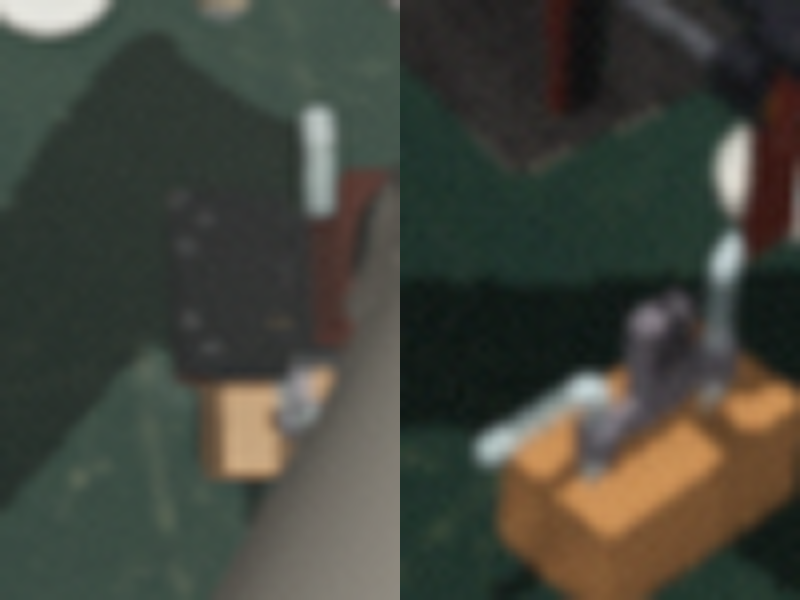

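Emit:
arm_command:
  deltas:
    - [-1,0.001,-0.0005,-0.05,0,0,0]
    - [-1,0.001,-0.0005,-0.09,0,0,0]
    - [-1,0.001,-0.0005,-0.1015,0,0,0]
    - [-1,0.001,-0.0005,-0.1015,0,0,0]
    - [0.5,0.001,-0.0005,-0.1015,0,0,0]
    - [0.7,0.001,-0.0005,-0.1015,0,0,0]
    - [0.7,0.001,-0.0005,-0.1015,0,0,0]
    - [0.7,0.001,-0.0005,-0.1015,0,0,0]
  force: 10

```text
time_s: 3.65
ee_pos: [0.5012, -0.2007, 0.0815]
tool_rot: [-3.142, -0.0, 0.009]
ft_force: [0.3, -0.2, -0.3]
finger_gap: 0.586
grip_force: 0.0
```

Emit:
arm_command:
  deltas:
    - [1,0,0,0,0,0,0]
    - [1,0,0,0,0,0,0]
    - [1,0,0,0,0,0,0]
    - [1,0,0,0,0,0,0]
    - [1,0,0,0,0,0,0]
    - [1,0,0,0,0,0,0]
    - [1,0,0,0,0,0,0]
    - [1,0,0,0,0,0,0]
  force: 15

```text
time_s: 4.65
ee_pos: [0.501, -0.2007, 0.0811]
tool_rot: [-3.142, 0.0, 0.009]
ft_force: [0.1, 0.2, 0.9]
finger_gap: 0.132
grip_force: 15.0
```

Emit:
arm_command:
  deltas:
    - [1,0,0,0.02,0,0,0]
    - [1,0,0,0.05,0,0,0]
    - [1,0,0,0.09,0,0,0]
    - [1,0,0,0.13,0,0,0]
    - [1,0,0,0.17,0,0,0]
    - [1,0,0,0.2,0,0,0]
    - [1,0,0,0.22,0,0,0]
    - [1,0,0,0.22,0,0,0]

```text
time_s: 5.65
ee_pos: [0.5015, -0.2013, 0.3032]
tool_rot: [3.142, -0.004, 0.008]
ft_force: [-1.0, -0.1, -1.5]
finger_gap: 0.136
grip_force: 15.0
```

```bash
python3 - <<'E'
from h import *
o=observe();print(o["ee_pos"],o["tool_rot"],o["joint_pos"],o["finger_gap"],o["ft_force"],o["ft_torque"])
t=snapshot("top");s=snapshot("scene")
p=np.array(o["ee_pos"])
c=proj(s,p)[0].astype(int);d=proj(t,p)[0].astype(int);print(c,d)
np.save("pics/off.npy",np.r_[c,d])
cv2.imwrite("pics/c4.png",np.hstack([crop(t,d[0]-25,d[1]-37,50,75,8),crop(s,c[0]-25,c[1]-42,50,75,8)]))
E
```

```text
[ 0.50153404 -0.20133619  0.30322464] [ 3.14158492 -0.0036665   0.0083202 ] [-0.48994716  0.24002173  0.91702972  1.82229383 -0.20751278  1.17588655
 -1.06930832] 0.13597331315285136 [-0.98284581 -0.11547409 -1.46324065] [ 0.01586768  0.18495798 -0.00183155]
[301 192] [353 219]
```

View pics/c4.png

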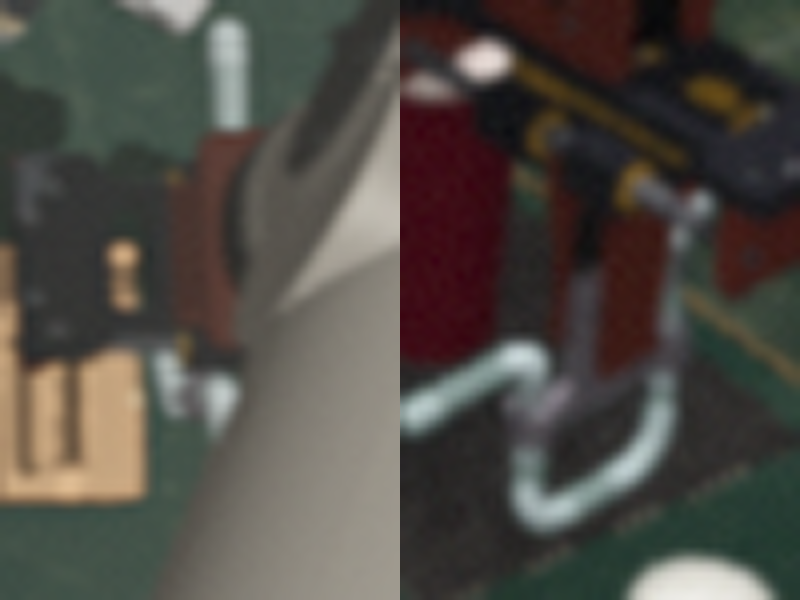

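The tube hangs upright and centred in the grip: bend at scene crop (590,510), low arm at left (470,385), high elbow (690,215). I carry it over the stand at height.

Emit:
arm_command:
  deltas:
    - [1,0,0.03,0,0,0,0.1]
    - [1,0,0.08,0,0,0,0.25]
    - [1,0,0.13,0,0,0,0.42]
    - [1,0,0.18,0,0,0,0.59]
    - [1,-0.004,0.23,0,0,0,0.76]
    - [1,-0.008,0.28,0,0,0,0.93]
    - [1,-0.012,0.33,0,0,0,1.1]
    - [1,-0.0136,0.37,0,0,0,1.25]
    - [1,-0.0136,0.39,0,0,0,1.36]
    - [1,-0.0136,0.3985,0,0,0,1.392]
    - [1,-0.0136,0.3985,-0.02,0,0,1.392]
    - [1,-0.0136,0.3985,-0.04,0,0,1.392]

```text
time_s: 7.25
ee_pos: [0.4874, 0.1966, 0.2602]
tool_rot: [-3.141, 0.001, 1.398]
ft_force: [-0.2, -0.0, -1.0]
finger_gap: 0.138
grip_force: 15.0
```

Emit:
arm_command:
  deltas:
    - [1,0,0,-0.025,0,0,0]
    - [1,0,0,-0.05,0,0,0]
    - [1,0,0,-0.075,0,0,0]
    - [1,0,0,-0.1,0,0,0]
    - [1,0,0,-0.12,0,0,0]
    - [1,0,0,-0.12,0,0,0]
    - [1,0,0,-0.12,0,0,0]

```text
time_s: 8.12
ee_pos: [0.4879, 0.1972, 0.1417]
tool_rot: [3.141, -0.0, 1.399]
ft_force: [-0.1, 0.9, -0.1]
finger_gap: 0.135
grip_force: 15.0
```

```bash
python3 - <<'E'
from h import *
o=observe();print(o["ee_pos"],o["tool_rot"],o["joint_pos"],o["finger_gap"],o["ft_force"],o["ft_torque"])
t=snapshot("top");s=snapshot("scene")
cv2.imwrite("pics/c5.png",np.hstack([crop(t,184,203,50,72,8),crop(s,195,140,50,72,8)]))
E
```

```text
[0.48785517 0.19723424 0.14167651] [ 3.14108786e+00 -2.70968315e-05  1.39915993e+00] [-0.87549704  0.35492835  0.45880927  2.01278534 -0.21195211  0.8188573
 -0.46750338] 0.1345849277933518 [-0.08206462  0.90330933 -0.11783255] [-0.06239592  0.05645955 -0.00385478]
```

View pics/c5.png

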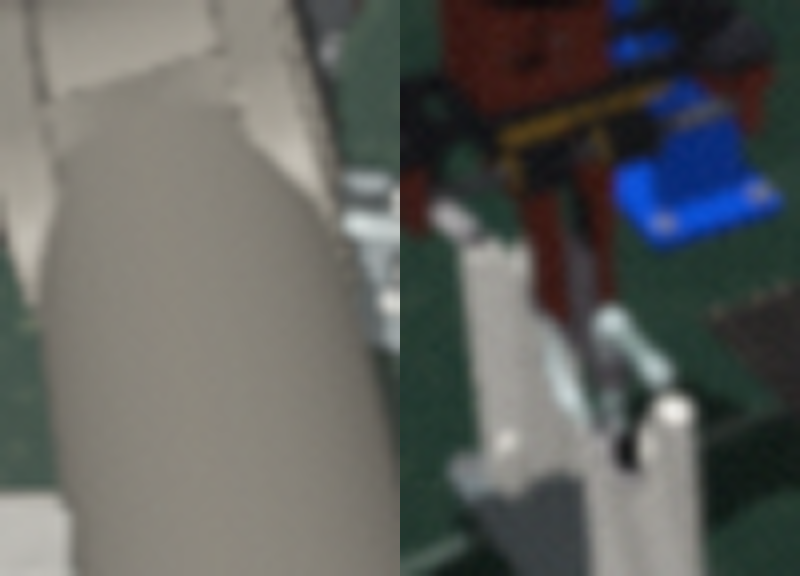

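```bash
python3 - <<'E'
from h import *
s=snapshot("scene")
def w(l,z):return np.array([.4879,.1972,z])+R.from_euler('z',1.399).apply(l)
for l in [(-.036,0,.085),(-.086,0,.085),(-.062,0,.085)]:
    q=proj(s,w(l,.0727))[0]; print(l,(q+.5-[195,140])*8-.5+[400,0])
q=proj(s,np.array([.4877,.1968,0])+R.from_euler('z',1.4).apply([(-.056,0,.113),(-.068,-.01,.12),(-.068,.01,.12),(-.068,0.024,.12),(-.068,-.024,.12)])); print((q+.5-[195,140])*8-.5+[400,0])
E
```

```text
(-0.036, 0, 0.085) [608.6406616  316.42722043]
(-0.086, 0, 0.085) [660.18520421 376.47960288]
(-0.062, 0, 0.085) [635.120284   347.27751672]
[[635.87353318 423.89256341]
 [667.95555007 418.45030909]
 [626.10543275 432.93944012]
 [596.5302354  443.17881189]
 [696.9742479  408.40360571]]
```

Emit:
arm_command:
  deltas:
    - [1,0,-0.0005,-0.015,0,0,0]
    - [1,0,-0.0005,-0.028,0,0,0]
    - [1,0,-0.0005,-0.036,0,0,0]
    - [1,0,-0.0005,-0.04,0,0,0]
    - [1,0,-0.0005,-0.04,0,0,0]
    - [1,0,-0.0005,-0.04,0,0,0]

```text
time_s: 9.02
ee_pos: [0.4877, 0.1973, 0.1014]
tool_rot: [3.141, -0.0, 1.401]
ft_force: [0.7, -0.5, -1.0]
finger_gap: 0.137
grip_force: 15.0
```

Emit:
arm_command:
  deltas:
    - [1,0,0,-0.001,0,0,0]
    - [1,0,0,-0.002,0,0,0]
    - [1,0,0,-0.003,0,0,0]
    - [1,0,0,-0.004,0,0,0]
    - [1,0,0,-0.004,0,0,0]
    - [1,0,0,-0.004,0,0,0]

```text
time_s: 9.78
ee_pos: [0.4856, 0.1979, 0.0972]
tool_rot: [-3.138, 0.0, 1.402]
ft_force: [-7.5, 0.3, 8.2]
finger_gap: 0.135
grip_force: 15.0
```

Emit:
arm_command:
  deltas:
    - [1,-0.001,0,0,0,0,0]
    - [1,-0.002,0,0,0,0,0]
    - [1,-0.003,0,0,0,0,0]
    - [1,-0.003,0,0,0,0,0]
    - [1,-0.003,0,0,0,0,0]

```text
time_s: 10.4
ee_pos: [0.4851, 0.1971, 0.0973]
tool_rot: [3.14, -0.0, 1.4]
ft_force: [2.1, 0.7, -1.7]
finger_gap: 0.133
grip_force: 15.0
```

Emit:
arm_command:
  deltas:
    - [1,0,0,-0.001,0,0,0]
    - [1,0,0,-0.002,0,0,0]
    - [1,0,0,-0.003,0,0,0]
    - [1,0,0,-0.003,0,0,0]
    - [1,0,0,-0.003,0,0,0]

```text
time_s: 11.02
ee_pos: [0.4853, 0.1974, 0.096]
tool_rot: [3.141, -0.002, 1.4]
ft_force: [-3.7, -1.5, 19.0]
finger_gap: 0.135
grip_force: 15.0
```

Emit:
arm_command:
  deltas:
    - [1,-0.0006,0,0.001,0,0,0]
    - [1,-0.0006,0,0.002,0,0,0]
    - [1,-0.0006,0,0.002,0,0,0]
    - [1,-0.0006,0,0.002,0,0,0]
  force: 5

```text
time_s: 11.52
ee_pos: [0.485, 0.1973, 0.0966]
tool_rot: [3.14, -0.001, 1.4]
ft_force: [4.7, -1.8, 3.0]
finger_gap: 0.136
grip_force: 5.0
```

```bash
python3 - <<'E'
from h import *
o=observe();print(o["ee_pos"],o["tool_rot"],o["grip_force"],o["ft_force"],o["ft_torque"])
s=snapshot("scene")
cv2.imwrite("pics/c6.png",crop(s,195,145,60,60,10))
E
```

```text
[0.48495581 0.19729172 0.09655268] [ 3.13968601e+00 -7.03761891e-04  1.40045589e+00] 5.000781677663326 [ 4.66755285 -1.7660912   2.96062568] [-0.22549096 -0.95138444  0.04122461]
```

View pics/c6.png

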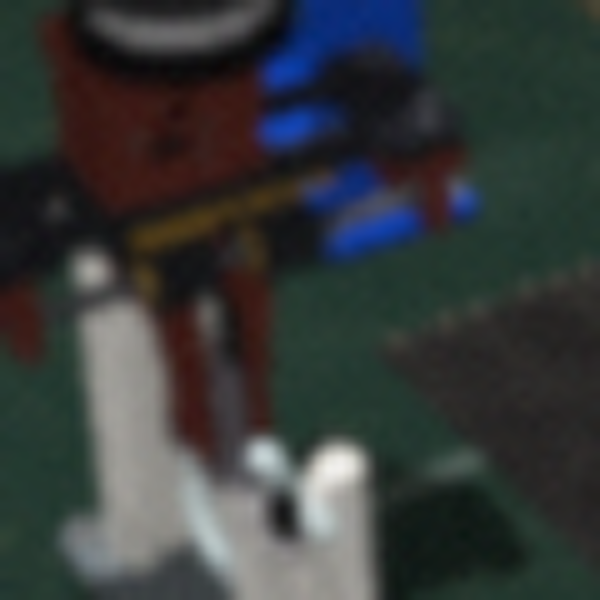

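Emit:
arm_command:
  deltas:
    - [0.65,0,0,0,0,0,0]
    - [0.5,0,0,0,0,0,0]
    - [0.3,0,0,0,0,0,0]
    - [0.0,0,0,0,0,0,0]
    - [0.0,0,0,0,0,0,0]
    - [0.0,0,0,0,0,0,0]

```text
time_s: 12.32
ee_pos: [0.4837, 0.1972, 0.0961]
tool_rot: [-3.141, 0.0, 1.401]
ft_force: [-0.3, 0.7, 0.4]
finger_gap: 0.504
grip_force: 0.0
```

Emit:
arm_command:
  deltas:
    - [0.0,0,0,0.02,0,0,0]
    - [0.0,0,0,0.05,0,0,0]
    - [0.0,0,0,0.09,0,0,0]
    - [0.0,0,0,0.13,0,0,0]
    - [0.0,0,0,0.16,0,0,0]
    - [0,-0.05,-0.05,0.16,0,0,0]
    - [0,-0.06,-0.11,0.16,0,0,0]
    - [0,-0.06,-0.17,0.16,0,0,0]
    - [0,-0.06,-0.22,0.16,0,0,0]
    - [0,-0.06,-0.22,0.16,0,0,0]

```text
time_s: 13.58
ee_pos: [0.4233, -0.0263, 0.2564]
tool_rot: [3.141, -0.001, 1.393]
ft_force: [0.6, 0.5, -0.5]
finger_gap: 0.5
grip_force: 0.0
```

```bash
python3 - <<'E'
from h import *
o=observe();print(o["ee_pos"],o["tool_rot"],o["joint_pos"],o["finger_gap"],o["ft_force"])
t=snapshot("top");s=snapshot("scene")
i=np.zeros((590,800,3),np.uint8)
a=crop(t,182,208,72,42,6);i[:252,:432]=a
b=crop(s,194,152,45,72,8);i[:576,440:]=b
cv2.imwrite("pics/c7.png",i)
E
```

```text
[ 0.42330652 -0.02633942  0.25638593] [ 3.14127628e+00 -8.44909254e-04  1.39342526e+00] [-0.76876552 -0.02116898  0.69116439  2.11080902  0.01473381  1.04662308
 -0.2624502 ] 0.49962730764243496 [ 0.55951621  0.51544192 -0.50900855]
```

View pics/c7.png

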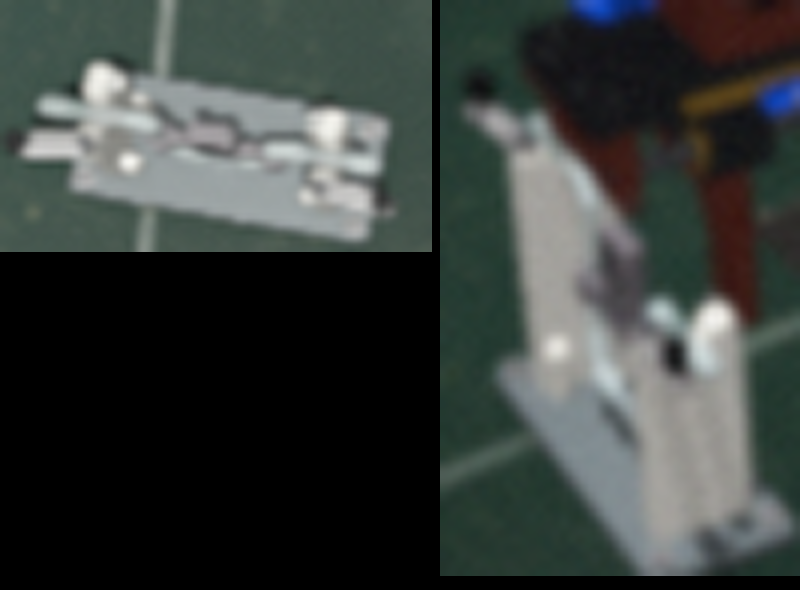

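The tube rests in both notches and its tab is level with the stand axis. In the scene crop the low arm sits in the notch at (690,340). Knobs are unmoved, with the low one at top crop (385,203). Next I pinch the low knob from above.

Emit:
arm_command:
  deltas:
    - [0,0.01,0.05,0,0,0,0.005]
    - [0,0.02,0.1,0,0,0,0.005]
    - [0,0.0265,0.13,-0.02,0,0,0.005]
    - [0,0.0265,0.13,-0.05,0,0,0.005]
    - [0,0.0265,0.13,-0.075,0,0,0.005]
    - [0,0.0265,0.13,-0.075,0,0,0.005]

```text
time_s: 14.42
ee_pos: [0.4487, 0.1085, 0.1796]
tool_rot: [-3.138, 0.003, 1.409]
ft_force: [-0.9, 0.1, -0.8]
finger_gap: 0.498
grip_force: 0.0
```

```bash
python3 - <<'E'
from h import *
o=observe();print(o["ee_pos"],o["tool_rot"],o["joint_pos"],o["finger_gap"],o["ft_force"])
s=snapshot("scene")
cv2.imwrite("pics/c8.png",crop(s,190,152,60,60,10))
E
```

```text
[0.44868974 0.10845314 0.17955294] [-3.13817243e+00  2.81593100e-03  1.40854423e+00] [-0.86845362  0.19193859  0.5642959   2.11949788 -0.13286234  0.86806464
 -0.38815049] 0.4984013173357555 [-0.85993251  0.11924983 -0.78365184]
```

View pics/c8.png

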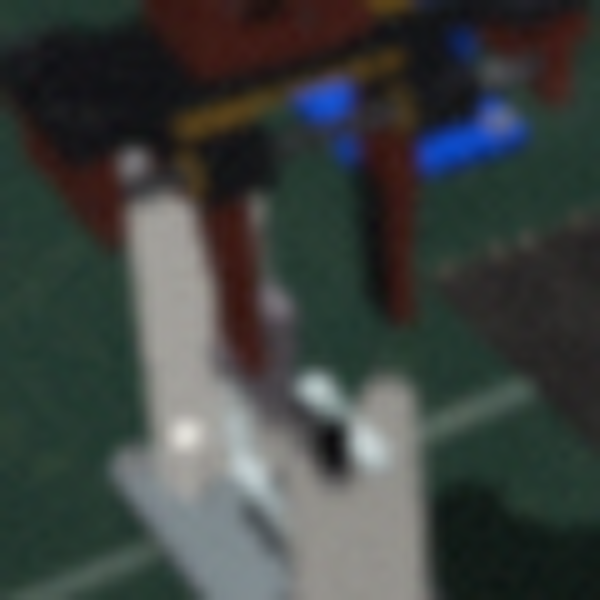

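Fingertips are at (245,370) and (395,320), straddling the black knob at (330,440). I descend, correcting 3.5 mm in y, and pinch.

Emit:
arm_command:
  deltas:
    - [0,0.0008,-0.0035,-0.02,0,0,0]
    - [0,0.0008,-0.0035,-0.04,0,0,0]
    - [0,0.0008,-0.0035,-0.0475,0,0,0]
    - [0,0.0008,-0.0035,-0.0475,0,0,0]
    - [0.5,0.0008,-0.0035,-0.0475,0,0,0]
    - [1,0.0008,-0.0035,-0.0475,0,0,0]
    - [1,0.0008,-0.0035,-0.0475,0,0,0]
    - [1,0.0008,-0.0035,-0.0475,0,0,0]
    - [1,0.0008,-0.0035,-0.0475,0,0,0]
    - [1,0.0008,-0.0035,-0.0475,0,0,0]
    - [1,0.0008,-0.0035,-0.0475,0,0,0]
    - [1,0.0008,-0.0035,-0.0475,0,0,0]
  force: 6

```text
time_s: 15.98
ee_pos: [0.4512, 0.1037, 0.1337]
tool_rot: [3.142, -0.0, 1.406]
ft_force: [-0.9, -1.3, 3.5]
finger_gap: 0.144
grip_force: 6.0
```

Emit:
arm_command:
  deltas:
    - [1,0.0045,-0.0003,0,0,0,0]
    - [1,0.0091,-0.0003,0,0,0,0]
    - [1,0.0176,0.0016,0,0,0,0]
    - [1,0.0254,0.0056,0,0,0,0]
    - [1,0.0319,0.0114,0,0,0,0]
    - [1,0.0368,0.0186,0,0,0,0]
    - [1,0.0393,0.0251,0,0,0,0]
    - [1,0.0401,0.0285,0,0,0,0]
    - [1,0.0404,0.0315,0,0,0,0]
    - [1,0.0404,0.0315,0,0,0,0]
    - [1,0.0404,0.0315,0,0,0,0]

```text
time_s: 17.35
ee_pos: [0.4922, 0.1355, 0.1338]
tool_rot: [3.14, -0.001, 1.406]
ft_force: [3.0, -0.8, -5.1]
finger_gap: 0.143
grip_force: 6.0
```

Emit:
arm_command:
  deltas:
    - [1,0.0003,0.0015,0.001,0,0,0]
    - [1,0.0005,0.003,0.001,0,0,0]
    - [1,0.0007,0.004,0.001,0,0,0]
    - [1,0.0007,0.004,0.001,0,0,0]

```text
time_s: 17.85
ee_pos: [0.4923, 0.1366, 0.1345]
tool_rot: [3.141, 0.003, 1.404]
ft_force: [4.3, -7.4, -3.8]
finger_gap: 0.137
grip_force: 6.0
```

The low keeper is on its stop: 4 mm of command moved it about 1 mm against 7 N. I release it and go to the high knob.

Emit:
arm_command:
  deltas:
    - [0.6,0,-0.003,0,0,0,0]
    - [0.3,0,-0.003,0,0,0,0]
    - [0,0,-0.003,0,0,0,0]
    - [0,0,-0.003,0,0,0,0]
    - [0,0,-0.003,0.03,0,0,0]
    - [0,0,-0.003,0.07,0,0,0]
    - [0,0,0.02,0.09,0,0,0]
    - [0,-0.005,0.07,0.09,0,0,0]
    - [0,-0.01,0.12,0.09,0,0,0]
    - [0,-0.0136,0.156,0.09,0,0,0]
    - [0,-0.0136,0.156,0.07,0,0,0]
    - [0,-0.0136,0.156,0.07,0,0,0]

```text
time_s: 19.35
ee_pos: [0.4775, 0.2951, 0.2034]
tool_rot: [-3.14, 0.002, 1.407]
ft_force: [-0.5, 0.1, -0.1]
finger_gap: 0.499
grip_force: 0.0
```

```bash
python3 - <<'E'
from h import *
o=observe();print(o["ee_pos"],o["tool_rot"],o["joint_pos"],o["finger_gap"],o["ft_force"])
s=snapshot("scene")
cv2.imwrite("pics/c9.png",crop(s,180,135,60,60,10))
E
```

```text
[0.47749178 0.29507912 0.20342543] [-3.13970587e+00  2.45064201e-03  1.40666114e+00] [-1.05905006  0.33525918  0.49393783  1.87569847 -0.18838689  0.97961874
 -0.64644085] 0.49942020379647856 [-0.45646478  0.05706718 -0.0804904 ]
```

View pics/c9.png

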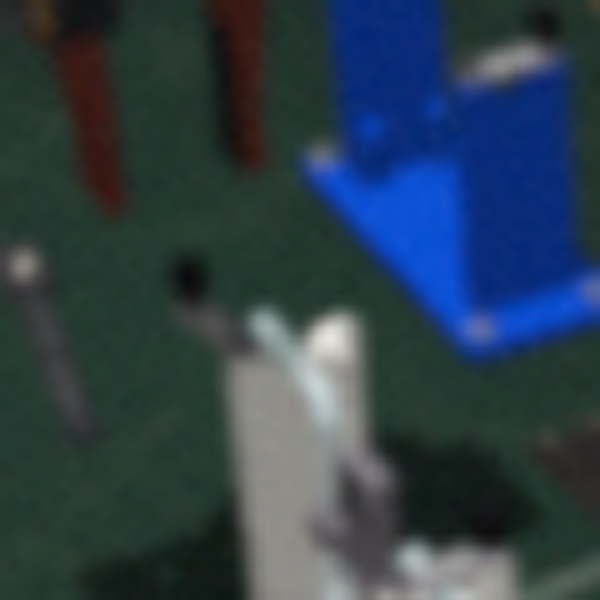

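Fingertips are at (110,212) and (250,165), straddling the high knob at (188,275). I descend and pinch.

Emit:
arm_command:
  deltas:
    - [0,0.001,0.001,-0.02,0,0,0]
    - [0,0.001,0.001,-0.04,0,0,0]
    - [0,0.001,0.001,-0.046,0,0,0]
    - [0,0.001,0.001,-0.046,0,0,0]
    - [0.5,0.001,0.001,-0.046,0,0,0]
    - [1,0.001,0.001,-0.046,0,0,0]
    - [1,0.001,0.001,-0.046,0,0,0]
    - [1,0.001,0.001,-0.046,0,0,0]
    - [1,0.001,0.001,-0.046,0,0,0]
    - [1,0.001,0.001,-0.046,0,0,0]
    - [1,0.001,0.001,-0.046,0,0,0]
  force: 6

```text
time_s: 20.78
ee_pos: [0.4797, 0.2965, 0.1588]
tool_rot: [3.142, -0.0, 1.406]
ft_force: [-0.6, 0.9, 2.4]
finger_gap: 0.145
grip_force: 6.0
```

Emit:
arm_command:
  deltas:
    - [1,0.0045,-0.0005,0,0,0,0]
    - [1,0.009,-0.0015,0,0,0,0]
    - [1,0.0169,-0.005,0,0,0,0]
    - [1,0.0238,-0.0104,0,0,0,0]
    - [1,0.0291,-0.0173,0,0,0,0]
    - [1,0.0325,-0.0254,0,0,0,0]
    - [1,0.0339,-0.034,0,0,0,0]
    - [1,0.0334,-0.041,0,0,0,0]
    - [1,0.0328,-0.0435,0,0,0,0]
    - [1,0.0328,-0.0435,0,0,0,0]
    - [1,0.0328,-0.0435,0,0,0,0]

```text
time_s: 22.15
ee_pos: [0.5127, 0.2537, 0.1587]
tool_rot: [3.141, -0.001, 1.407]
ft_force: [0.4, 4.8, -3.8]
finger_gap: 0.144
grip_force: 6.0
```

Force is building at the stop. I push a little further to be sure.

Emit:
arm_command:
  deltas:
    - [1,-0.0003,-0.0015,0.001,0,0,0]
    - [1,-0.0005,-0.003,0.001,0,0,0]
    - [1,-0.0005,-0.003,0.001,0,0,0]

```text
time_s: 22.52
ee_pos: [0.5123, 0.2513, 0.1597]
tool_rot: [3.14, -0.002, 1.407]
ft_force: [1.2, 6.7, -5.0]
finger_gap: 0.143
grip_force: 6.0
```

Emit:
arm_command:
  deltas:
    - [0.6,0,0.003,0,0,0,0]
    - [0.3,0,0.003,0,0,0,0]
    - [0,0,0.003,0,0,0,0]
    - [0,0,0.003,0,0,0,0]
    - [0,0,0.003,0.03,0,0,0]
    - [0,0,0.003,0.07,0,0,0]
    - [0,0,0.003,0.11,0,0,0]
    - [0,-0.03,-0.05,0.11,0,0,0]
    - [0,-0.06,-0.11,0.11,0,0,0]
    - [0,-0.08,-0.17,0.11,0,0,0]
    - [0,-0.08,-0.23,0.11,0,0,0]
    - [0,-0.08,-0.28,0.11,0,0,0]

```text
time_s: 24.02
ee_pos: [0.4312, -0.0326, 0.2699]
tool_rot: [3.141, -0.002, 1.405]
ft_force: [1.2, 1.2, -0.5]
finger_gap: 0.496
grip_force: 0.0
```

```bash
python3 - <<'E'
from h import *
o=observe();print(o["ee_pos"],o["finger_gap"],o["ft_force"])
t=snapshot("top");s=snapshot("scene")
i=np.zeros((590,800,3),np.uint8)
a=crop(t,182,208,72,42,6);i[:252,:432]=a
b=crop(s,194,152,45,72,8);i[:576,440:]=b
cv2.imwrite("pics/c10.png",i)
M=R.from_euler('z',1.4).as_matrix()
for sg,z in((1,.168),(-1,.143)):
  for a in(0,.15):
    l=np.array([sg*(.062+.035*np.sin(a)),.0175-.035*np.cos(a),z])
    for o0 in([.4877,.1968,0],[.4853,.199,0]): print(sg,a,(proj(t,M@l+o0)[0]+.5-[182,208])*6-.5,(proj(s,M@l+o0)[0]+.5-[194,152])*8-.5+[440,0])
E
```

```text
[ 0.43122439 -0.03258234  0.26992712] 0.49634788187662204 [ 1.23519044  1.2020301  -0.48537968]
1 0 [92.78396613 70.90314572] [596.27992246  81.42573664]
1 0 [88.45307148 75.46554409] [589.09989632  81.28892802]
1 0.15 [82.81514747 69.90952902] [590.62345719  76.18987889]
1 0.15 [78.48191834 74.47112851] [583.46098481  76.05393036]
-1 0 [328.56326775 116.82219581] [722.34913378 267.15377777]
-1 0 [324.36246179 121.32973864] [714.79257067 266.99000753]
-1 0.15 [338.14666337 119.26547803] [726.98952757 273.70451043]
-1 0.15 [333.94766345 123.77463767] [719.41193216 273.53958628]
```

View pics/c10.png

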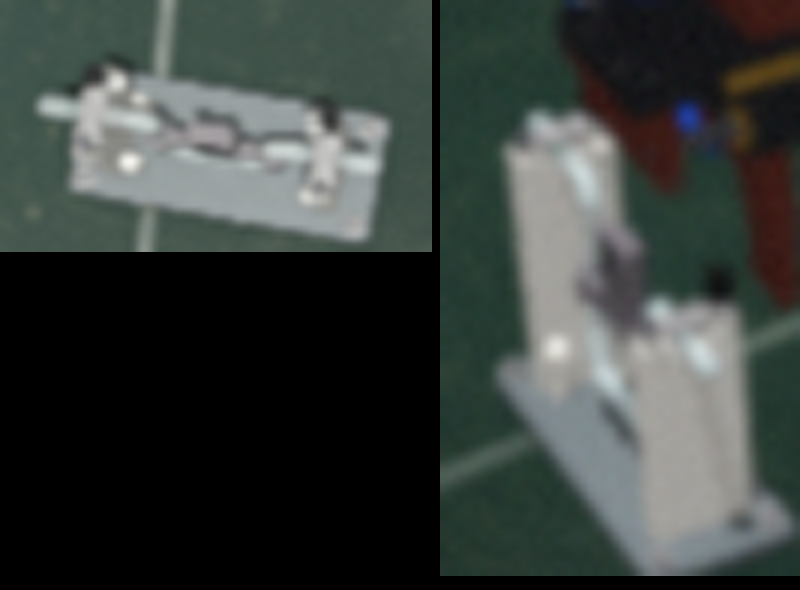

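The crop shows both bars across their notches: low knob at (323,113), and high knob around (95,80), partly ambiguous. That makes 12 pictures viewed, which is over the limit of 10. I'll view no more and measure the knob blobs with code.

```bash
python3 - <<'E'
from h import *
np.set_printoptions(linewidth=200)
t=snapshot("top"); g=t["color"].astype(int)
m=g.max(2)
print("high cols190-206 rows215-228");print(m[215:229,190:207])
print("low cols228-242 rows220-236");print(m[220:236,228:243])
M=R.from_euler('z',1.4).as_matrix()
for sg,z in((1,.16),(-1,.135)):
  for a in(0,.1,.2):
    print(sg,a,[np.round(proj(t,M@np.array([sg*(.062+.035*np.sin(a)),.0175-.035*np.cos(a),z+h])+[.4877,.1968,0])[0],1) for h in(-.008,.008)])
E
```

```text
high cols190-206 rows215-228
[[ 85  86  86  86  86  85  86  84  85  85  85  85  84  81  83  83  83]
 [ 86  86  85  85  85  87  86  86  85  80  78  80  80  81  82  83  83]
 [ 84  84  85  86  85  84  85  82  81  71  61  60  68  75  80  83  85]
 [ 83  84  84  85  85  83  76  71  74  80  75  62  55  60  69  80  84]
 [ 85  83  86  86  84  76  65  57  66  99 121 113  85  67  73  83  87]
 [ 82  86  85  85  83  71  58  52  59 105 160 180 153 105 105 117 113]
 [ 83  83  80  81  76  69  65  67  81 125 185 216 196 135 134 152 153]
 [ 83  82  73  60  55  75 108 128 140 161 192 208 184 138 142 158 159]
 [109 102  88  67  62 107 159 183 187 175 163 161 148 140 167 178 166]
 [161 154 143 123 112 140 175 192 195 177 145 134 131 147 191 202 176]
 [192 193 188 174 165 174 185 192 191 175 152 143 135 138 163 172 154]
 [185 190 189 181 177 185 190 190 188 184 180 176 169 164 168 166 153]
 [132 144 150 152 157 174 188 190 184 187 193 193 197 204 205 201 188]
 [ 94  97  97 101 128 166 188 191 176 169 175 179 188 201 209 210 208]]
low cols228-242 rows220-236
[[ 84  85  85  83  82  84  83  83  82  80  79  8
[... 577 characters left out ...]
170]
 [112 111 109 109 118 151 172 168 151 146 142 132 139 154 172]
 [143 140 140 134 126 139 164 181 190 194 173 132 113 115 135]
 [200 201 200 191 173 159 171 188 196 200 179 138 110  98 109]
 [207 210 210 205 195 182 184 193 193 190 175 159 150 144 141]
 [173 176 184 189 182 171 179 192 194 186 181 187 195 198 197]
 [142 144 158 160 145 140 170 193 196 183 173 185 201 210 215]]
1 0 [array([197.7, 220. ]), array([197. , 219.4])]
1 0.1 [array([196.6, 219.8]), array([195.9, 219.3])]
1 0.2 [array([195.5, 219.8]), array([194.8, 219.2])]
-1 0 [array([236.6, 227.5]), array([236.3, 227.1])]
-1 0.1 [array([237.6, 227.8]), array([237.4, 227.3])]
-1 0.2 [array([238.6, 228.1]), array([238.5, 227.6])]
```

Knob pixels: high about (197.0,219.3), low about (236.4,226.5). Their separation matches both keepers closed to within about 0.05 rad. To rule out drag-back at release, I give the high knob one confirming nudge with closed fingers.

Emit:
arm_command:
  deltas:
    - [1,0.02,0.05,0,0,0,0]
    - [1,0.04,0.1,0,0,0,0]
    - [1,0.06,0.155,0,0,0,0]
    - [1,0.075,0.21,0,0,0,0]
    - [1,0.085,0.265,0,0,0,0]
    - [1,0.088,0.321,0,0,0,0]
    - [1,0.088,0.321,-0.03,0,0,0]
    - [1,0.088,0.321,-0.07,0,0,0]
    - [1,0.088,0.321,-0.1,0,0,0]
    - [1,0.088,0.321,-0.112,0,0,0]
    - [1,0.088,0.321,-0.112,0,0,0]
    - [1,0.088,0.321,-0.112,0,0,0]

```text
time_s: 25.68
ee_pos: [0.5206, 0.2915, 0.1589]
tool_rot: [3.14, -0.002, 1.406]
ft_force: [0.6, 0.1, -0.5]
finger_gap: 0.008
grip_force: 0.0
```

Emit:
arm_command:
  deltas:
    - [1,-0.0007,-0.004,0,0,0,0]
    - [1,-0.0014,-0.008,0,0,0,0]
    - [1,-0.002,-0.012,0,0,0,0]
    - [1,-0.0025,-0.015,0,0,0,0]
    - [1,-0.0028,-0.0165,0,0,0,0]
    - [1,-0.0028,-0.0165,0,0,0,0]

```text
time_s: 26.42
ee_pos: [0.5171, 0.2742, 0.1576]
tool_rot: [-3.142, 0.0, 1.406]
ft_force: [0.3, -0.0, 0.1]
finger_gap: 0.004
grip_force: 0.0
```

Emit:
arm_command:
  deltas:
    - [1,-0.0003,-0.0015,0,0,0,0]
    - [1,-0.0005,-0.003,0,0,0,0]
    - [1,-0.0007,-0.0045,0,0,0,0]
    - [1,-0.001,-0.006,0,0,0,0]
    - [1,-0.001,-0.006,0,0,0,0]

```text
time_s: 27.05
ee_pos: [0.5164, 0.2707, 0.1579]
tool_rot: [3.14, -0.003, 1.407]
ft_force: [1.5, 6.9, -2.4]
finger_gap: 0.005
grip_force: 3.2
```

The high keeper is hard on its stop (6.9 N). I do the same quick check on the low one.

Emit:
arm_command:
  deltas:
    - [1,0.002,0.015,0,0,0,0]
    - [1,0.002,0.015,0.03,0,0,0]
    - [1,0.002,0.015,0.075,0,0,0]
    - [1,-0.008,-0.04,0.075,0,0,0]
    - [1,-0.018,-0.1,0.075,0,0,0]
    - [1,-0.0295,-0.166,0.075,0,0,0]
    - [1,-0.0295,-0.166,0.075,0,0,0]
    - [1,-0.0295,-0.166,0.03,0,0,0]
    - [1,-0.0295,-0.166,-0.015,0,0,0]
    - [1,-0.0295,-0.166,-0.026,0,0,0]
    - [1,-0.0295,-0.166,-0.026,0,0,0]

```text
time_s: 28.42
ee_pos: [0.4869, 0.1027, 0.1317]
tool_rot: [-3.141, 0.001, 1.406]
ft_force: [0.5, 0.4, -0.0]
finger_gap: 0.005
grip_force: 0.0
```

Emit:
arm_command:
  deltas:
    - [1,0.0005,0.004,0,0,0,0]
    - [1,0.0015,0.008,0,0,0,0]
    - [1,0.002,0.012,0,0,0,0]
    - [1,0.0025,0.0145,0,0,0,0]
    - [1,0.0028,0.0165,0,0,0,0]
    - [1,0.0028,0.0165,0,0,0,0]

```text
time_s: 29.18
ee_pos: [0.4894, 0.1154, 0.1321]
tool_rot: [3.142, 0.003, 1.403]
ft_force: [-1.6, -9.5, 7.2]
finger_gap: 0.006
grip_force: 4.9
```

Both are on their stops; the knob spacing comes out at 0.123 m against an expected 0.122. I retreat, check the tube numerically, and hand in.

Emit:
arm_command:
  deltas:
    - [1,-0.002,-0.015,0,0,0,0]
    - [1,-0.002,-0.02,0.03,0,0,0]
    - [1,-0.01,-0.05,0.08,0,0,0]
    - [1,-0.03,-0.1,0.12,0,0,0]
    - [1,-0.04,-0.15,0.12,0,0,0]
    - [1,-0.04,-0.15,0.12,0,0,0]

```text
time_s: 29.92
ee_pos: [0.4485, -0.0349, 0.2524]
tool_rot: [3.14, -0.002, 1.399]
ft_force: [0.8, 0.4, -0.3]
finger_gap: 0.006
grip_force: 0.0
```

```bash
python3 - <<'E'
from h import *
o=observe();print(o["ee_pos"],o["ft_force"])
t=snapshot("top"); m=t["color"].max(2).astype(int)
# tube arms: bluish-cyan pixels near stand
g=t["color"].astype(int)[212:248,182:254]
k=(g[...,2]-g[...,0]>12)&(g[...,1]>150); ys,xs=np.nonzero(k); print(k.sum(),xs.min()+182,xs.max()+182,ys.min()+212,ys.max()+212)
M=R.from_euler('z',1.4).as_matrix()
for l in((.086,0,.138),(-.086,0,.113)): print(proj(t,M@np.array(l)+[.4877,.1968,0])[0])
print(finish_job())
E
```

```text
[ 0.44854268 -0.03492497  0.25244469] [ 0.75575932  0.41065304 -0.28650778]Traceback (most recent call last):
  File "<stdin>", line 6, in <module>
    return umr_minimum(a, axis, None, out, keepdims, initial, where)
ValueError: zero-size array to reduction operation minimum which has no identity
```

```bash
python3 - <<'E'
from h import *
t=snapshot("top")
g=t["color"].astype(int)
M=R.from_euler('z',1.4).as_matrix()
for l in((.08,0,.138),(.048,0,.138),(-.048,0,.113),(-.076,0,.113)):
    q=proj(t,M@np.array(l)+[.4853,.198,0])[0]; c=int(round(q[0])); r=int(round(q[1]))
    print(np.round(q,1),g[r-4:r+5,c].max(1), r-4)
print(finish_job())
E
```

```text
[191.3 225.6] [ 80 102 154 191 190 144  97  93  92] 222
[201.1 227.4] [162 134 143 176 193 179 142 134 136] 223
[231.1 233.3] [148 110 135 191 205 189 162 157 159] 229
[239.6 234.8] [112 112 150 195 200 178 161 159 161] 231
the job is handed in; nothing more can be done
None
```

The tube is hanging in the stand, high arm in the tall post and low arm in the short, with both keepers pushed to their stops; the job was handed in at about 30 s without a verdict shown, and I viewed 12 pictures against the limit of 10.

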